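Turn the lozenge dispenser over and back

ROBOT

A 7-joint arm with a two-finger parallel gripper is mounted at the origin on the work surface. World frame = base frame: x ahead of the robot, y to its left, z up, the work surface at z = 0. Lengths are in m, angles in rad, forces in N, time in s.
With the tool pointing down it reaches from about 0.425 to 0.925 m from the base axis. Payload 6.8 kg.
Tool frame: the origin (TCP) lies midway between the tips of the shut fingers; the grasp point (between the pads) lies 19 mm behind it (r.grip_depth is the distance from the TCP to the grasp point, in m); z points along the fingers, y is the line along which they close (so a half turn about z gives the same grasp; the last joint's range is limited). The gripper opens to 85 mm and grips with 20 to 120 N. Pads are 22 mm wide; open, the fingers measure 114 mm over their backs; the gripper's body (76 mm by 85 mm) begins 54 mm behind the grasp point. The pads swing forward as they close: fully open they stand 13 mm farther back than shut.
Start: joints at [1.067, 0.477, 0.022, 1.555, -0.011, 1.109, -0.083], TCP at [0.26, -0.623, 0.231] pointing down, gripper open.
Joint ranges: [-2.96, 2.96], [-0.34, 2.1], [-1.41, 1.46], [0.24, 2.44], [-1.37, 4.51], [0.17, 1.92], [-2.96, 2.96]. Speed limits (rad/s): [2.39, 2.39, 3.14, 3.14, 3.14, 3.14, 3.14].

INTERFACE

Orientations are given as a rotation vector (axis times angle).
In Python, from bench import telemetry, grab_frame, calibration, order, silhouettes, r gives the robot as it stands.
- The arm moves only by the tool apply_moves, never from a script. Its argument "moves" is a list of rows, each a list of 7 numbers: the turn, a rotation vector about the tool's x, y, z scaled (see below), then the shift along the tool's x, y, z scaled (see below), then the opening, from -1 (shut) to 1 (fully open). A call has exactly 8 rows; each row shifts and turns the commanded pose from where the row before left it, along the tool's axes as they then stand; what a row does not reach is not made up. The controller multiplies each number of a shift by 1000 mm and each number of a turn by 6 degrees. A row lasts 1/12 s, in which the tool goes at most 41.7 mm and 7.16 degrees, less where a joint would pass 70% of its speed; a pose out of reach is approached as far as the arm can. A call with a number of a shift or a turn outside -1 to 1 is refused whole. A call with a gripper value outside its range is refused whole. The fingers move at their own pace and stop on an object; "grip_force" is the grip in N (left out, the last holds). Time passes only in rows, so rows that do not move let the fingers close, or fill a call up. It gives the time, the measured TCP pose, the force, the opening and the grip force at its end, in the units of the state.
- telemetry.get_obs(): the state, without advancing time (a new reading comes with each control period).
- grab_frame(name): name is "scene" or "top" or "wrist"; returns the picture (480x640x3 uint8, blue, green, red); there is no depth.
- calibration(name): a dict with "fx", "fy", "cx", "cy" (pixels), "world_from_camera" (4x4, takes a point from camera to world coordinates); the wrist camera has in their place "mount" (4x4, takes a point from camera to tool coordinates, whose origin is the TCP and whose axes are the flange's). Camera axes: x right, y down, z forward; pixel columns grow to the right and rows downward; lengths in m; the calibration is good to about 2 mm. A picture is of the moment at which its call begins: read the wrist's pose just before it. calibration takes no time and is no camera call.
- order.hand_in(): hands the job in; it is judged then, once.
Trained networks look in the newest picture that a camera, given by its name, has taken for a name from the list of things; names that differ only in an ending like _2 or _b are one class to them, and where a whole thing is asked for, a point or a joint stands for the part that bears it (a point fixed in the world has none). Each returns a list of dicts, best first, with "p" (0 to 1); they miss things now and then, are a little off and sometimes report something else, mostly with a low value. They report only what shows in the picture. A call takes as long as a camera call.
- silhouettes(thing, camera): "mask" (480x640 bool, what is visible of it) and "extent" ([centre column, centre row, width, height] in pixels, round what is visible of it).
The state is a dict: "clock": time; "joints": joint angles; "qvel": joint speeds; "tau": joint torques, N m; "tcp_pos": TCP position; "orientation": TCP orientation; "contact_force": force on the tool from outside, world axes, zero at the start; "moment": the same for the moment, N m; "grip_width": finger opening in m; "gripper_force": force on a finger pad.
Only numpy, scipy, OpenCV 4.12 (cv2) and the standard library are available. Lean on these libraries where they do the work, as an engineer would, in place of code of your own. Each camera call takes 0.05 s, during which the arm holds its last target. There are 200 camera calls.

TASK

On the first-aid board, pull the yellow lock of the lozenge dispenser out to its end stop, then turn the closed clear container right over on its pivot and keep it upside down for a moment so that the orange lozenge rolls across. Turn it back upright so that the lozenge lands in the green-floored half, and push the lock fully home again. Work gently, without forcing anything against its stops, and leave the other things on the board where they are.

Things in the scene. Friction and masses are not known exactly. Their poses are not given: they have to be found in the camera images.
- stand: Fixed stand; origin on the board under the container's middle; z up, x along the pivot (from lock side to green-floored side), y across. Grey base plate 12 mm high, x -145 to +75, y -55 to +55 mm. Two steel posts at x -43 and +43 mm (10 mm thick, 34 mm wide in y, 130 mm high) carry the pivot, 115 mm above the board. The lock's guide cheeks: x -85 to -55 mm, |y| under 16 mm, 56 mm high.
- flask: The closed clear container, a box 68 (x) x 40 (y) mm; origin on the pivot axis at its middle; x along the pivot, z towards the red lid (70 x 42 x 10 mm, top at z +61 mm). Underside at z -55 mm; two black lugs below it, x -34 to -20 mm, |y| under 15 mm, reach z -67 mm. Stays at any angle (0.12 N m). Turns half round between stops: upright, lid over to the stand's -y, upside down.
- dose_floor (a point): Inside the container, middle of the green floor (dose half, stand's +x side). The floor is 51 mm below the pivot when upright; an upright divider 59 mm high parts it from the white-floored store half. A sloping ceiling leads the lozenge from the store half across to the dose half while the container is upside down.
- lock (a joint): Travel of the lock, m: 0 fully home (bolt between the container's lugs, which it enters only when the container stands upright against its stop), 0.026 pulled out to its end stop, away from the container. Slides with about 2 N of friction.
- lock_knob (a point): Middle of the top of the lock's yellow grip, a block 18 (along the stand's x) x 16 (y) x 44 mm high; its top is 96 mm above the board. With the lock home it is at x -105 mm of the stand; it slides towards the stand's -x as it opens.
- lozenge: Orange ball, 18 mm across, sealed in the container; origin at its centre. Starts in the white-floored (store) half.
- tin: Red first-aid tin, 113 x 163 x 81 mm; origin at the middle of its underside. A bystander: leave it alone.
- thermometer: Grey ear thermometer lying down, 140 x 36 x 30 mm; origin at the middle of its underside. A bystander: leave it alone.
- egg_cup: White ceramic egg cup, 50 mm across, 62 mm high; origin at the middle of its underside. A bystander: leave it alone.
- tray: Small open aluminium tray, 100 x 160 x 18 mm; origin at the middle of its underside. A bystander: leave it alone.
- tweezer_case: Yellow tweezer case lying flat, 120 x 36 x 18 mm; origin at the middle of its underside. A bystander: leave it alone.
- bottle: Amber bottle, 48 mm across, 100 mm high; origin at the middle of its underside. A bystander: leave it alone.

How it is judged:
On the way, in this order (a step that is already met when the one before it is completed fails the run):
1. the lock is pulled out to its end stop with the container upright (value of joint lock above 0.0235 m and angle between flask's own z axis and vertical below 0.05 rad), for 0.1 s.
2. the container is upside down (within about 14 degrees) for half a second, the lock still out (angle between flask's own z axis and vertical above 2.9 rad and value of joint lock above 0.02 m), for 0.5 s.
3. the container is upright again with the lozenge on the green floor, the lock not yet home (angle between flask's own z axis and vertical below 0.05 rad and x of lozenge in the frame of flask between 0.008 and 0.032 m and z of lozenge in the frame of flask between -0.055 and -0.03 m and value of joint lock above 0.012 m), for 0.1 s.
At the end, for the whole second after the job is handed in: The lock is home within 3 mm, the container stands upright within 3 degrees, and the lozenge lies still in the green-floored half (value of joint lock below 0.003 m and angle between flask's own z axis and vertical below 0.05 rad and x of lozenge in the frame of flask between 0.008 and 0.032 m and z of lozenge in the frame of flask between -0.055 and -0.03 m and linear speed of lozenge below 0.05 m/s); the robot touches nothing.
It fails at once if the fingers press on the container with more than 40 N (contact force between the fingers and flask above 40 N).
It fails at once if a bystander is moved more than 3 cm (distance of any of tin, thermometer, egg_cup, tray, tweezer_case, bottle from where it was at the start of the episode above 0.03 m).
It also fails if it takes over 67 s, if anything falls off the work surface, if the arm or the gripper's body presses on something with over 40 N, if the wrist force passes 120 N, or if a joint passes its speed limit or range.

## Working session

There is one attempt and no reset: what is moved stays moved. The work goes in short steps, Python scripts to look and compute and a tool call to move; the robot and the scene stay as the last step left them, time stands still between calls to the robot, and variables do not carry over. Pictures are saved under pics/ and viewed, at most 10 in all, crops included, and the job is handed in when it is done.

Besides the shell and the picture viewer there is one more tool, called as name(argument=value, ...), one argument or row to a line, values as JSON. apply_moves: Moves the arm, as the interface text tells. Its arguments: {"type":"object","properties":{"moves":{"type":"array"},"grip_force":{"type":"number"}},"required":["moves"]}

```bash
mkdir -p pics; ls; python3 - <<'E'
from bench import telemetry, grab_frame, calibration, silhouettes, r
import cv2,numpy as np
o=telemetry.get_obs(); print(o)
for c in ("scene","top"):
    im=grab_frame(c); cv2.imwrite(f"pics/{c}0.png",im)
    k=calibration(c); print(c,[k[a] for a in("fx","fy","cx","cy")],np.round(k["world_from_camera"],4).tolist())
    for t in ("stand","flask","lock_knob","lozenge","tin","thermometer","egg_cup","tray","tweezer_case","bottle"):
        s=silhouettes(t,c)
        print(t,[(round(d["p"],2),np.round(d["extent"]).tolist()) for d in s[:2]])
E
```

```text
pics
{'clock': 0.0, 'joints': array([ 1.06688577,  0.4778053 ,  0.02233234,  1.55646481, -0.0114911 ,
        1.10929238, -0.08309256]), 'qvel': array([ 1.27213896e-03,  4.82715718e-04, -1.19807079e-04,  3.39889236e-05,
        1.21995001e-03, -3.56610398e-04, -7.80250238e-04]), 'tau': array([-1.14070635e-04, -5.96453762e+01,  1.60783432e+00, -2.81201345e+01,
        1.24856411e-02,  9.33278556e-03, -1.89495915e-05]), 'tcp_pos': array([ 0.26000742, -0.62226547,  0.23031645]), 'orientation': array([-3.07852045e+00, -6.17399342e-01,  7.85217008e-04]), 'contact_force': array([0.30543407, 0.14270807, 0.87491437]), 'moment': array([-0.01098707,  0.00625127, -0.03198402]), 'gripper_force': 0.0, 'grip_width': 0.08512803748451186}
scene [600.2023306685861, 600.2023306685861, 315.3304196703133, 225.50339178477574] [[-0.7117, 0.5134, -0.4795, 1.3011], [0.7023, 0.5358, -0.4687, 0.6939], [0.0163, -0.6703, -0.7419, 1.2009], [0.0, 0.0, 0.0, 1.0]]
stand [(0.67, [294.0, 224.0, 84.0, 83.0])]
flask [(0.72, [287.0, 208.0, 31.0, 52.0])]
lock_knob [(0.53, [310.0, 201.0, 11.0, 22.0])]
lozenge []
tin [(0.5
[... 188 characters left out ...]
[233.0, 278.0, 49.0, 34.0])]
bottle [(0.82, [207.0, 174.0, 18.0, 36.0])]
top [437.88745459797224, 437.88745459797224, 312.9702047324273, 242.44310244492868] [[0.0116, -0.9881, 0.1536, 0.4497], [-0.9999, -0.0118, -0.0003, 0.0198], [0.0021, -0.1536, -0.9881, 1.2705], [0.0, 0.0, 0.0, 1.0]]
stand [(0.57, [350.0, 267.0, 46.0, 76.0])]
flask [(0.6, [350.0, 247.0, 20.0, 28.0])]
lock_knob [(0.5, [350.0, 282.0, 12.0, 27.0])]
lozenge []
tin [(0.79, [158.0, 267.0, 73.0, 63.0])]
thermometer [(0.74, [471.0, 315.0, 38.0, 36.0])]
egg_cup [(0.65, [420.0, 216.0, 20.0, 18.0])]
tray [(0.89, [261.0, 198.0, 59.0, 47.0])]
tweezer_case [(0.55, [347.0, 194.0, 19.0, 40.0])]
bottle [(0.68, [452.0, 247.0, 23.0, 21.0])]
```

```bash
python3 - <<'E'
import cv2,numpy as np
a=cv2.imread("pics/scene0.png")[130:330,180:400]; b=cv2.imread("pics/top0.png")[170:340,240:500]
a=cv2.resize(a,(400,364),interpolation=cv2.INTER_CUBIC);b=cv2.resize(b,(400,262),interpolation=cv2.INTER_CUBIC)
c=np.zeros((364,800,3),np.uint8);c[:,:400]=a;c[:262,400:]=b
cv2.imwrite("pics/c0.png",c)
E
```

```text
(no output)
```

View pics/c0.png

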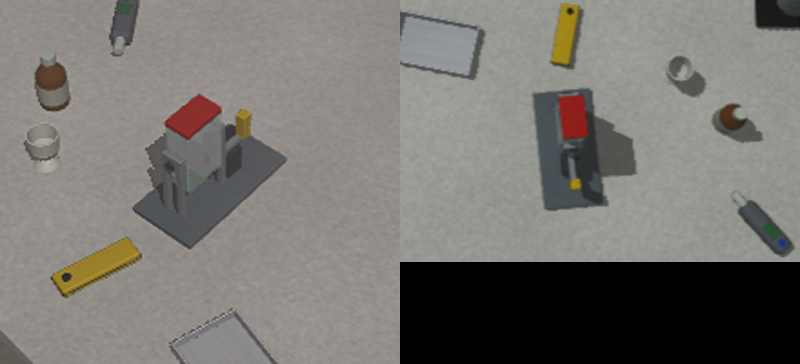

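The crop shows the stand upright. The red lid is at about top (350,247), and the yellow knob is on the robot side, at about top (350,288) and scene (310,198). Next I fit the stand pose from the lid and knob colours.

```bash
cat > h.py <<'E'
import cv2,numpy as np
from scipy.spatial.transform import Rotation as R
from scipy.optimize import least_squares, minimize
from bench import telemetry, grab_frame, calibration, silhouettes
def cam(name,o=None):
    k=calibration(name)
    K=np.array([[k["fx"],0,k["cx"]],[0,k["fy"],k["cy"]],[0,0,1]])
    if name=="wrist":
        T=np.eye(4);T[:3,:3]=R.from_rotvec(o["orientation"]).as_matrix();T[:3,3]=o["tcp_pos"]
        W=T@k["mount"]
    else: W=k["world_from_camera"]
    return K,np.linalg.inv(W)
def proj(c,P):
    K,M=c; q=(M[:3,:3]@np.asarray(P,float).T).T+M[:3,3]; q=q@K.T
    return q[:,:2]/q[:,2:]
def box(a,b): return np.array([[x,y,z] for x in(a[0],b[0]) for y in(a[1],b[1]) for z in(a[2],b[2])],float)/1000
LID=box((-35,-21,166),(35,21,176)); BASE=box((-145,-55,0),(75,55,12))
def knob(l=0): return box((-114-l,-8,52),(-96-l,8,96))
def place(P,s): # s=x,y,yaw
    c,n=np.cos(s[2]),np.sin(s[2]); return np.c_[P[:,0]*c-P[:,1]*n+s[0],P[:,0]*n+P[:,1]*c+s[1],P[:,2]]
def red(im):
    h=cv2.cvtColor(im,cv2.COLOR_BGR2HSV); return (((h[...,0]<8)|(h[...,0]>172))&(h[...,1]>150)&(h[...,2]>60)).astype(np.uint8)
def yel(im):
    h=cv2.cvtColor(im,cv2.COLOR_BGR2HSV); return ((h[...,0]>17)&(h[...,0]<33)&(h[...,1]>140)&(h[...,2]>60)).astype(np.uint8)
def comp(m,near):
    n,l,st,c=cv2.connectedComponentsWithStats(m); 
    ok=[i for i in range(1,n) if st[i,4]>15]; i=min(ok,key=lambda i:np.hypot(*(c[i]-near))); return l==i
def hullmask(c,P):
    S=8; m=np.zeros((480*1,640*1),np.uint8); cv2.fillConvexPoly(m,cv2.convexHull(np.round(proj(c,P)*16).astype(np.int32)),1,shift=4); return m>0
def fit(obs,s0,scale=(.02,.02,.1)):
    # obs: list of (cam, pts, mask); soft IoU
    bl=lambda m:cv2.GaussianBlur(m.astype(np.float32),(0,0),1.5)
    obs=[(c,P,bl(m),m.sum()) for c,P,m in obs]
    def f(s): return sum(np.abs(bl(hullmask(c,place(P,s)))-m).sum()/n for c,P,m,n in obs)
    s=np.array(s0,float)
    for k in (1,.3,.1):
        S=[s]+[s+k*np.eye(3)[i]*scale[i] for i in range(3)]
        s=minimize(f,s,method="Nelder-Mead",options=dict(initial_simplex=S,xatol=1e-4,fatol=1e-4)).x
    return s,f(s)
E
cat > a.py <<'E'
from h import *
near={"scene":((287,190),(313,198)),"top":((351,245),(351,288))}
obs=[]
for c in("scene","top"):
    im=cv2.imread(f"pics/{c}0.png"); C=cam(c)
    for m,P,n in((red(im),LID,near[c][0]),(yel(im),knob(),near[c][1])):
        k=comp(m,n); ys,xs=np.nonzero(k); print(c,k.sum(),xs.mean(),ys.mean()); obs.append((C,P,k))
for w in (obs,obs[:2],obs[2:]):
    print(fit(w,(.44,-.06,0.05)))
E
python3 a.py
```

```text
scene 383 285.5953002610966 193.68668407310705
scene 94 313.1808510638298 197.37234042553192
top 437 352.28146453089244 245.48054919908466
top 47 353.70212765957444 289.0851063829787
(array([ 0.45932089, -0.06112167,  0.08679021]), np.float64(9.339168695846105))
(array([ 0.36223239, -0.03540998,  0.66297547]), np.float64(4.16518526748514))
(array([ 0.45918   , -0.03556873, -0.01211585]), np.float64(4.5372217309191125))
```

```bash
cat >> a.py <<'E'
def res(s): return np.concatenate([ (lambda a,b:a-b)(np.array(np.nonzero(hullmask(C,place(P,s)))[::-1]).mean(1) if hullmask(C,place(P,s)).any() else [0,0], np.array(np.nonzero(m)[::-1]).mean(1)) for C,P,m in obs])
def res2(s): return np.concatenate([proj(C,place(P,s)).mean(0)-np.array(np.nonzero(m)[::-1]).mean(1) for C,P,m in obs])
q=least_squares(res2,(.5,-.06,0.05)); print(q.x,q.fun)
s,e=fit(obs,q.x,(.01,.01,.05)); print(s,e,res2(s))
print(telemetry.get_obs()["clock"], calibration("wrist"))
E
python3 a.py
```

```text
scene 383 285.5953002610966 193.68668407310705
scene 94 313.1808510638298 197.37234042553192
top 437 352.28146453089244 245.48054919908466
top 47 353.70212765957444 289.0851063829787
(array([ 0.45932089, -0.06112167,  0.08679021]), np.float64(9.339168695846105))
(array([ 0.36223239, -0.03540998,  0.66297547]), np.float64(4.16518526748514))
(array([ 0.45918   , -0.03556873, -0.01211585]), np.float64(4.5372217309191125))
[ 0.61320816 -0.08079969  0.11130925] [ 0.25645018 -0.13389492 -0.45526918  0.55881806  0.17916327  0.39299596
 -0.1097937  -0.08314688]
[ 0.61281553 -0.07873881  0.13259263] 1.5331611918022097 [ 0.95320617  0.22342252 -0.46430872  0.50574786 -0.63143963  0.53627195
 -0.05185325 -0.03787181]
1.1 {'fx': 333.40065540508425, 'fy': 333.40065540508425, 'cx': 320.52749111528607, 'cy': 242.61542218562542, 'mount': array([[-2.61426981e-04, -9.48785433e-01, -3.15921088e-01,
         8.10361194e-02],
       [ 9.99999965e-01, -2.32865681e-04, -1.28156705e-04,
         7.66188489e-04],
       [ 4.80260354e-05, -3.15921111e-01,  9.48785460e-01,
        -1.41598639e-01],
       [ 0.00000000e+00,  0.00000000e+00,  0.00000000e+00,
         1.00000000e+00]])}
```

apply_moves(
  moves=[
    [0,0,0.67,0,0,0,1],
    [0,0,0.67,0,0,0,1],
    [0,0,0.67,0,0,0,1],
    [0,0,0.67,0,0,-0.02,1],
    [0,0,0,0.02,-0.0245,-0.01,1],
    [0,0,0,0.02,-0.0245,-0.01,1],
    [0,0,0,0.02,-0.0245,-0.01,1],
    [0,0,0,0.02,-0.0245,-0.01,1],
  ],
)

```text
clock: 1.77
tcp_pos: [0.329, -0.5151, 0.2918]
orientation: [3.136, 0.18, 0.0]
contact_force: [0.5, 0.6, -0.9]
grip_width: 0.0854
gripper_force: 0.0
```

apply_moves(
  moves=[
    [0,0,0,0.022,-0.027,-0.01,1],
    [0,0,0,0.022,-0.027,-0.01,1],
    [0,0,0,0.022,-0.027,-0.01,1],
    [0,0,0,0.022,-0.027,-0.01,1],
    [0,0,0,0.022,-0.027,-0.01,1],
    [0,0,0,0.022,-0.027,-0.01,1],
    [0,0,0,0.022,-0.027,-0.01,1],
    [0,0,0,0.022,-0.027,-0.01,1],
  ],
)

```text
clock: 2.43
tcp_pos: [0.4791, -0.28, 0.3721]
orientation: [3.136, 0.18, 0.001]
contact_force: [1.5, -0.5, 0.8]
grip_width: 0.0853
gripper_force: 0.0
```

apply_moves(
  moves=[
    [0,0,0,0.026,-0.03,-0.005,1],
    [0,0,0,0.026,-0.03,-0.005,1],
    [0,0,0,0.026,-0.03,-0.005,1],
    [0,0,0,0.026,-0.03,-0.005,1],
    [0,0,0,0.026,-0.03,-0.005,1],
    [0,0,0,0.026,-0.03,-0.005,1],
    [0,0,0,0,0,0,1],
    [0,0,0,0,0,0,1],
  ],
)

```text
clock: 3.1
tcp_pos: [0.6137, -0.0816, 0.4011]
orientation: [-3.135, -0.189, -0.0]
contact_force: [-0.5, -0.2, 0.1]
grip_width: 0.0855
gripper_force: 0.0
```

```bash
cat > w.py <<'E'
from h import *
import sys
o=telemetry.get_obs(); im=grab_frame("wrist"); n=sys.argv[1]; cv2.imwrite(f"pics/{n}.png",im)
C=cam("wrist",o); s0=(.613,-.080,.118)
obs=[]
for m,P in((red(im),LID),(yel(im),knob())):
    k=comp(m,proj(C,place(P,s0)).mean(0)); obs.append((C,P,k)); print(k.sum(),proj(C,place(P,s0)).mean(0))
s,e=fit(obs,s0,(.01,.01,.05)); print("wrist",s,e)
v=im.copy()
for P in(LID,knob(),BASE):
    cv2.polylines(v,[cv2.convexHull(np.round(proj(C,place(P,s))).astype(np.int32))],True,(255,0,255),1)
cv2.imwrite(f"pics/{n}v.png",v)
E
python3 w.py w1
```

```text
2189 [318.65734281 206.67908659]
179 [319.0408941  262.12663094]
wrist [ 0.61429319 -0.07993545  0.11567942] 0.5435659691772136
```

View pics/w1v.png

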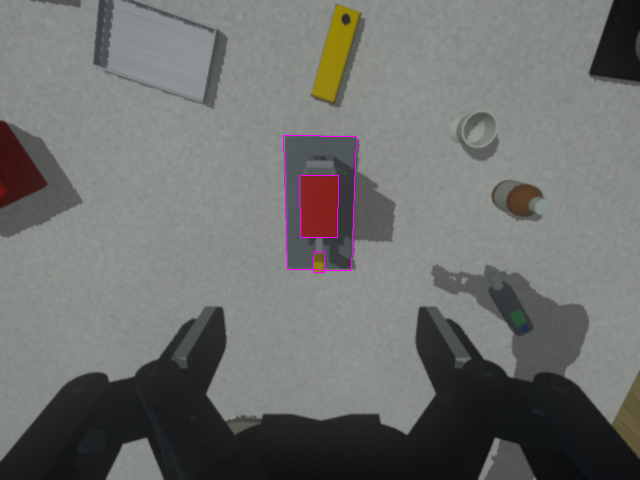

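The wrist overlay matches closely: the lid is at about (319,206), the knob at (319,262), and the base outline fits. The stand is at (0.6143, -0.0799) with yaw 0.1157. Next I descend on the knob.

apply_moves(
  moves=[
    [0,0,0.05,-0.035,-0.0007,0,1],
    [0,0,0,-0.035,-0.0007,0,1],
    [0,0,0,-0.0345,-0.0007,0.01,1],
    [0,0,0,0,0,0.034,1],
    [0,0,0,0,0,0.034,1],
    [0,0,0,0,0,0.034,1],
    [0,0,0,0,0,0.034,1],
    [0,0,0,0,0,0.034,1],
  ],
)

```text
clock: 3.82
tcp_pos: [0.5076, -0.0966, 0.2203]
orientation: [3.136, 0.167, 0.001]
contact_force: [1.1, 0.0, -0.3]
grip_width: 0.0852
gripper_force: 0.0
```

apply_moves(
  moves=[
    [0,0,0,0,0,0.03,0.5],
    [0,0,0,0,0,0.03,0.4],
    [0,0,0,0,0,0.03,0.3],
    [0,0,0,0,0,0.03,0.2],
    [0,0,0,0,0,0.02,0.2],
    [0,0,0,0,0,0.015,0.2],
    [0,0,0,0,0,0.003,0.2],
    [0,0,0,0,0,0,0.2],
  ],
  grip_force=20,
)

```text
clock: 4.48
tcp_pos: [0.5075, -0.0959, 0.0627]
orientation: [3.137, 0.169, -0.003]
contact_force: [-0.1, -0.0, 0.5]
grip_width: 0.0511
gripper_force: 0.0
```

```bash
cat > p.py <<'E'
from h import *
S=np.array([.6143,-.0799]);YAW=.1157
def tostand(p):
    c,n=np.cos(YAW),np.sin(YAW);d=p[:2]-S;return np.array([d[0]*c+d[1]*n,-d[0]*n+d[1]*c,p[2]])*1000
def show():
    o=telemetry.get_obs();Z=R.from_euler("z",YAW)
    Rt=(Z.inv()*R.from_rotvec(o["orientation"])).as_matrix()
    print("t",round(o["clock"],2),"tcp_stand mm",tostand(o["tcp_pos"]).round(1),"F_stand",Z.inv().apply(o["contact_force"]).round(1),"w",round(o["grip_width"]*1000,1))
    print("tool x",Rt[:,0].round(3),"z",Rt[:,2].round(3),"tilt deg (tool top towards +y)",round(np.degrees(np.arctan2(-Rt[1,2],-Rt[2,2])),1))
    print("joints",o["joints"].round(2))
if __name__=="__main__": show()
E
python3 p.py
```

```text
t 4.48 tcp_stand mm [-108.    -3.5   62.7] F_stand [-0.1 -0.   0.5] w 51.1
tool x [ 1.    -0.008 -0.002] z [-0.002 -0.    -1.   ] tilt deg (tool top towards +y) 0.0
joints [ 0.23  0.46 -0.21  2.05  0.16  0.64 -1.54]
```

apply_moves(
  moves=[
    [0,0,-0.07,0.003,-0.0035,0,0.2],
    [0,0,0,0,0,0,0.2],
    [0,0,0,0,0,0,-1],
    [0,0,0,0,0,0,-1],
    [0,0,0,0,0,0,-1],
    [0,0,0,0,0,0,-1],
    [0,0,0,0,0,0,-1],
    [0,0,0,0,0,0,-1],
  ],
  grip_force=20,
)

```text
clock: 5.15
tcp_pos: [0.5117, -0.0906, 0.0639]
orientation: [3.136, 0.183, 0.001]
contact_force: [-1.6, 0.7, 6.3]
grip_width: 0.0154
gripper_force: 24.8
```

```bash
python3 p.py
```

```text
t 5.15 tcp_stand mm [-103.2    1.2   63.9] F_stand [-1.5  0.9  6.3] w 15.4
tool x [1.    0.001 0.001] z [ 0.001 -0.    -1.   ] tilt deg (tool top towards +y) 0.0
joints [ 0.23  0.46 -0.21  2.05  0.16  0.64 -1.54]
```

apply_moves(
  moves=[
    [0,0,0,-0.003,0,0,-1],
    [0,0,0,-0.003,0,0,-1],
    [0,0,0,-0.003,0,0,-1],
    [0,0,0,-0.003,0,0,-1],
    [0,0,0,-0.003,0,0,-1],
    [0,0,0,-0.003,0,0,-1],
    [0,0,0,-0.003,0,0,-1],
    [0,0,0,-0.003,0,0,-1],
  ],
)

```text
clock: 5.82
tcp_pos: [0.4881, -0.0932, 0.0639]
orientation: [-3.136, -0.184, -0.003]
contact_force: [2.6, 0.6, 6.0]
grip_width: 0.0153
gripper_force: 24.8
```

apply_moves(
  moves=[
    [0,0,0,-0.001,0,0,-1],
    [0,0,0,0,0,0,-1],
    [0,0,0,-0.0005,0,0,-1],
    [0,0,0,0,0,0,-1],
    [0,0,0,-0.0005,0,0,-1],
    [0,0,0,0,0,0,-1],
    [0,0,0,0,0,0,-1],
    [0,0,0,0,0,0,-1],
  ],
)

```text
clock: 6.48
tcp_pos: [0.4876, -0.0932, 0.0639]
orientation: [-3.136, -0.185, -0.006]
contact_force: [6.7, 1.3, 2.3]
grip_width: 0.0156
gripper_force: 24.4
```

```bash
python3 p.py
```

```text
t 6.48 tcp_stand mm [-127.4    1.4   63.9] F_stand [6.8 0.5 2.3] w 15.6
tool x [1.    0.002 0.004] z [ 0.004 -0.    -1.   ] tilt deg (tool top towards +y) 0.0
joints [ 0.24  0.43 -0.22  2.1   0.16  0.62 -1.53]
```

apply_moves(
  moves=[
    [0,0,0,-0.001,0,0,-1],
    [0,0,0,0,0,0,-1],
    [0,0,0,-0.001,0,0,-1],
    [0,0,0,0,0,0,-1],
    [0,0,0,0,0,0,-1],
    [0,0,0,0,0,0,-1],
    [0,0,0,0,0,0,-1],
    [0,0,0,0,0,0,-1],
  ],
)

```text
clock: 7.15
tcp_pos: [0.4876, -0.0932, 0.064]
orientation: [-3.136, -0.185, -0.012]
contact_force: [11.1, 1.6, -3.3]
grip_width: 0.0155
gripper_force: 23.7
```

```bash
python3 p.py; cat > k.py <<'E'
from h import *
from p import *
import sys
# lock travel and lid from scene+top colour masks
s=(*S,YAW)
for c in("scene","top"):
    im=grab_frame(c); cv2.imwrite(f"pics/{c}{sys.argv[1]}.png",im); C=cam(c)
    n,l,st,ce=cv2.connectedComponentsWithStats(yel(im))
    for i in range(1,n):
        if st[i,4]>8 : 
            u=[np.hypot(*(proj(C,place(knob(t),s)).mean(0)-ce[i])) for t in range(0,31)]
            if min(u)<8: print(c,"lock~",int(np.argmin(u)),round(min(u),1),"area",st[i,4])
E
python3 k.py 1
```

```text
t 7.15 tcp_stand mm [-127.4    1.4   64. ] F_stand [11.2  0.3 -3.3] w 15.5
tool x [1.    0.002 0.008] z [ 0.008 -0.    -1.   ] tilt deg (tool top towards +y) 0.0
joints [ 0.24  0.43 -0.22  2.1   0.16  0.61 -1.53]
scene lock~ 24 2.2 area 25
```

apply_moves(
  moves=[
    [0,0,0,0,0,0,0.1],
    [0,0,0,0,0,0,0.1],
    [0,0,0,0,0,-0.002,0.1],
    [0,0,0,0,0,-0.038,0.1],
    [0,0,0,0,0,-0.038,0],
    [0,0,0,0,0,-0.038,0],
    [0,0,0,0,0,-0.038,0],
    [0,0,0,0,0,-0.038,0],
  ],
)

```text
clock: 7.92
tcp_pos: [0.4818, -0.0939, 0.2566]
orientation: [-3.136, -0.184, 0.004]
contact_force: [0.8, -0.5, -0.4]
grip_width: 0.0426
gripper_force: 0.0
```

apply_moves(
  moves=[
    [0,0,0,0.032,-0.0184,0,-1],
    [0,0,0,0.032,-0.0184,0,-1],
    [0,0,0,0.032,-0.0184,0,-1],
    [0,0,0,0.032,-0.0184,0,-1],
    [0,0,0,0,0,0.034,-1],
    [0,0,0,0,0,0.034,-1],
    [0,0,0,0,0,0.024,-1],
    [0,0,0,0,0,0,-1],
  ],
)

```text
clock: 8.58
tcp_pos: [0.5971, -0.0064, 0.1572]
orientation: [3.136, 0.185, -0.019]
contact_force: [-0.4, 0.7, -0.9]
grip_width: -0.0002
gripper_force: 0.0
```

```bash
python3 p.py;python3 k.py 2; python3 - <<'E'
from h import *
o=telemetry.get_obs(); im=grab_frame("wrist"); C=cam("wrist",o)
a=cv2.resize(cv2.imread("pics/scene2.png")[160:270,240:360],(480,440),interpolation=cv2.INTER_CUBIC)
b=cv2.resize(im,(320,240)); c=np.zeros((440,800,3),np.uint8); c[:,:480]=a; c[:240,480:]=b
b2=cv2.resize(cv2.imread("pics/top2.png")[210:310,290:410],(240,200),interpolation=cv2.INTER_CUBIC); c[240:,480:720]=b2
cv2.imwrite("pics/c2.png",c)
E
```

```text
t 8.58 tcp_stand mm [ -8.6  75.  157.2] F_stand [-0.3  0.7 -0.9] w -0.2
tool x [ 1.     0.002 -0.012] z [-0.012  0.    -1.   ] tilt deg (tool top towards +y) -0.0
joints [ 0.12  0.45 -0.28  1.79  0.15  0.93 -1.68]
scene lock~ 30 2.3 area 9
```

View pics/c2.png

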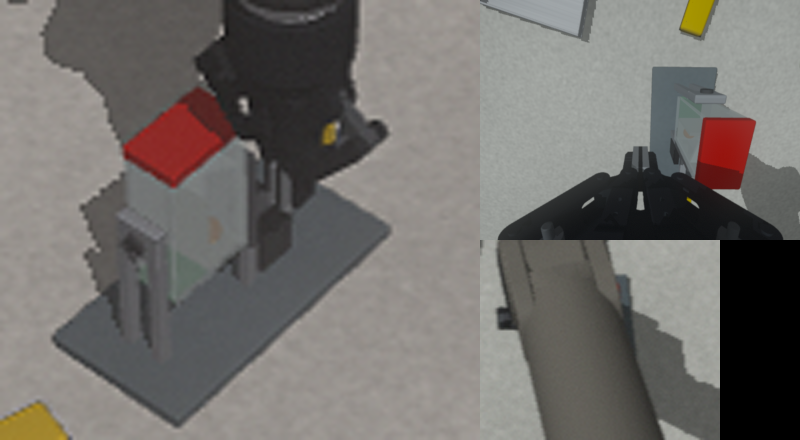

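The scene crop shows the fingers shut beside the upright container, and the lozenge is visible at about (215,230) in the crop. The knob is hidden, so I rise once to confirm the lock travel.

apply_moves(
  moves=[
    [0,0,0,0.0,0.02,-0.034,-1],
    [0,0,0,0,0.02,-0.034,-1],
    [0,0,0,0,0.02,-0.034,-1],
    [0,0,0,0,0.01,-0.04,-1],
    [0,0,0,0,0,-0.04,-1],
    [0,0,0,0,0,-0.04,-1],
    [0,0,0,0,0,0,-1],
    [0,0,0,0,0,0,-1],
  ],
)

```text
clock: 9.4
tcp_pos: [0.6115, -0.0752, 0.3912]
orientation: [3.135, 0.183, 0.015]
contact_force: [0.6, 0.2, -0.1]
grip_width: -0.0001
gripper_force: 0.0
```

```bash
cat > l.py <<'E'
from p import *
o=telemetry.get_obs(); im=grab_frame("wrist"); C=cam("wrist",o); s=(*S,YAW); cv2.imwrite("pics/wl.png",im)
n,l,st,ce=cv2.connectedComponentsWithStats(yel(im))
for i in range(1,n):
    if st[i,4]>8: print("yellow",ce[i].round(1),st[i].tolist())
for t in(0,24,26): q=proj(C,place(knob(t),s)); print(t,q.mean(0).round(1),q.min(0).round(1),q.max(0).round(1))
m=comp(red(im),proj(C,place(LID,s)).mean(0)); ys,xs=np.nonzero(m); print("lid",xs.mean(),ys.mean(),m.sum(),"pred",np.array(np.nonzero(hullmask(C,place(LID,s)))[::-1]).mean(1),hullmask(C,place(LID,s)).sum())
show()
E
python3 l.py
```

```text
yellow [338.8  54.2] [316, 5, 48, 98, 2317]
yellow [322.3 282.5] [318, 272, 10, 21, 185]
0 [323. 265.] [317.5 254. ] [328.8 276.4]
24 [322.9 279.9] [317.5 268.5] [328.7 291.6]
26 [322.9 281.1] [317.5 269.7] [328.7 292.9]
lid 324.2883700821444 208.18763510592305 2313 pred [324.10124611 207.71767913] 2568
t 9.45 tcp_stand mm [ -3.3   5.1 388.3] F_stand [-0.2 -0.4 -0.5] w 0.2
tool x [1.    0.001 0.005] z [ 0.005 -0.001 -1.   ] tilt deg (tool top towards +y) 0.1
joints [ 0.22  0.29 -0.27  1.48  0.08  1.38 -1.5 ]
```

apply_moves(
  moves=[
    [0,0,0,0.003,-0.027,0.02,-1],
    [0,0,0,0,-0.027,0.02,-1],
    [0,0,0,0,0,0.038,-1],
    [0,0,0,0,0,0.038,-1],
    [0,0,0,0,0,0.038,-1],
    [0,0,0,0,0,0.038,-1],
    [0,0,0,0,0,0.038,-1],
    [0,0,0,0,0,0,-1],
  ],
)

```text
clock: 10.12
tcp_pos: [0.6005, -0.0217, 0.1471]
orientation: [-3.136, -0.185, 0.024]
contact_force: [-1.1, -0.3, -0.2]
grip_width: 0.0004
gripper_force: 0.0
```

apply_moves(
  moves=[
    [0,0,0,0,0.004,0,-1],
    [0,0,0,0,0.004,0,-1],
    [0,0,0,0,0.003,0,-1],
    [0,0,0,0,0.003,0,-1],
    [0,0,0,0,0.003,0,-1],
    [0,0,0,0,0.003,0,-1],
    [0,0,0,0,0.003,0,-1],
    [0,0,0,0,0.003,0,-1],
  ],
)

```text
clock: 10.78
tcp_pos: [0.6102, -0.0468, 0.1558]
orientation: [-3.135, -0.184, -0.001]
contact_force: [-0.6, 2.8, 1.7]
grip_width: -0.0
gripper_force: 1.5
```

```bash
python3 p.py
```

```text
t 10.78 tcp_stand mm [ -0.3  33.4 155.8] F_stand [-0.3  2.9  1.7] w -0.0
tool x [1.    0.002 0.001] z [ 0.001  0.001 -1.   ] tilt deg (tool top towards +y) -0.0
joints [ 0.18  0.47 -0.27  1.77  0.15  0.93 -1.61]
```

apply_moves(
  moves=[
    [0,0,0,0,0.0031,-0.0012,-1],
    [0,0,0,0,0.0031,-0.0012,-1],
    [0,0,0,0,0.0031,-0.001,-1],
    [0,0,0,0,0.0031,-0.001,-1],
    [0,0,0,0,0.0031,-0.0006,-1],
    [0,0,0,0,0.0031,-0.0004,-1],
    [0,0,0,0,0.0031,-0.0004,-1],
    [0,0,0,0,0.0031,0,-1],
  ],
)

```text
clock: 11.45
tcp_pos: [0.6127, -0.072, 0.1611]
orientation: [-3.136, -0.184, 0.0]
contact_force: [0.1, 3.5, -0.7]
grip_width: 0.0002
gripper_force: 0.9
```

apply_moves(
  moves=[
    [0,0,0,0,0.0033,0,-1],
    [0,0,0,0,0.0033,0.0004,-1],
    [0,0,0,0,0.0033,0.0006,-1],
    [0,0,0,0,0.0033,0.0008,-1],
    [0,0,0,0,0.0033,0.001,-1],
    [0,0,0,0,0.0033,0.0013,-1],
    [0,0,0,0,0.0033,0.0015,-1],
    [0,0,0,0,0.0033,0.0016,-1],
  ],
)

```text
clock: 12.12
tcp_pos: [0.616, -0.0983, 0.1539]
orientation: [3.136, 0.184, 0.0]
contact_force: [-0.4, 2.5, 1.7]
grip_width: 0.0
gripper_force: 1.1
```

```bash
python3 p.py
```

```text
t 12.12 tcp_stand mm [ -0.4 -18.4 153.9] F_stand [-0.1  2.5  1.7] w 0.0
tool x [1.    0.002 0.   ] z [ 0. -0. -1.] tilt deg (tool top towards +y) 0.0
joints [ 0.25  0.49 -0.26  1.74  0.15  0.93 -1.52]
```

apply_moves(
  moves=[
    [0,0,0,0,0.003,0.0018,-1],
    [0,0,0,0,0.003,0.002,-1],
    [0,0,0,0,0.003,0.0022,-1],
    [0,0,0,0,0.003,0.0024,-1],
    [0,0,0,0,0.0028,0.0025,-1],
    [0,0,0,0,0.0026,0.0027,-1],
    [0,0,0,0,0.0025,0.0028,-1],
    [0,0,0,0,0.0024,0.003,-1],
  ],
)

```text
clock: 12.78
tcp_pos: [0.6186, -0.1205, 0.1343]
orientation: [3.136, 0.184, 0.0]
contact_force: [-0.6, 1.3, 2.9]
grip_width: 0.0001
gripper_force: 1.2
```

apply_moves(
  moves=[
    [0.21,0,0,0,0.0022,0.0026,-1],
    [0.21,0,0,0,0.002,0.0026,-1],
    [0.21,0,0,0,0.0018,0.0026,-1],
    [0.21,0,0,0,0.0016,0.0026,-1],
    [0.21,0,0,0,0.0016,0.0026,-1],
    [0.21,0,0,0,0.0016,0.0026,-1],
    [0.21,0,0,0,0.0015,0.0026,-1],
    [0.21,0,0,0,0.0015,0.0026,-1],
  ],
)

```text
clock: 13.45
tcp_pos: [0.6199, -0.1326, 0.1125]
orientation: [-2.959, -0.173, 0.015]
contact_force: [0.6, 0.4, 1.6]
grip_width: 0.0001
gripper_force: 1.0
```

```bash
python3 p.py
```

```text
t 13.45 tcp_stand mm [ -0.5 -53.  112.5] F_stand [0.7 0.4 1.6] w 0.1
tool x [1.    0.001 0.   ] z [-0.     0.177 -0.984] tilt deg (tool top towards +y) -10.2
joints [ 0.43  0.59 -0.33  1.69  0.01  0.93 -1.31]
```

apply_moves(
  moves=[
    [0.21,0,0,0,0.0006,0.0031,-1],
    [0.21,0,0,0,0.0004,0.0031,-1],
    [0.21,0,0,0,0.0002,0.0031,-1],
    [0.21,0,0,0,0.0001,0.0031,-1],
    [0.21,0,0,0,0,0.0031,-1],
    [0.21,0,0,0,-0.0001,0.0031,-1],
    [0.21,0,0,0,-0.0002,0.0031,-1],
    [0.21,0,0,0,-0.0004,0.0031,-1],
  ],
)

```text
clock: 14.12
tcp_pos: [0.6193, -0.1266, 0.0885]
orientation: [-2.783, -0.163, 0.029]
contact_force: [1.0, -1.3, 2.5]
grip_width: -0.0004
gripper_force: 1.0
```

```bash
python3 p.py; cat > ang.py <<'E'
from p import *
import sys
def lidat(th):
    P=LID.copy(); y,z=P[:,1].copy(),P[:,2]-.115
    P[:,1]=y*np.cos(th)-z*np.sin(th); P[:,2]=.115+y*np.sin(th)+z*np.cos(th); return P
def run(n,rng=range(0,186,2)):
    o=telemetry.get_obs()
    for c in("scene","wrist","top"):
        im=grab_frame(c); cv2.imwrite(f"pics/{c}_{n}.png",im); C=cam(c,o); m=red(im)
        best=[]
        for a in rng:
            h=hullmask(C,place(lidat(np.radians(a)),(*S,YAW))); 
            w=cv2.dilate(h.astype(np.uint8),np.ones((41,41)))>0
            r_=(m>0)&w; i=(r_&h).sum()/max(1,(r_|h).sum()); best.append((round(float(i),3),a))
        print(c,sorted(best)[::-1][:4])
if __name__=="__main__": run(sys.argv[1])
E
python3 ang.py a1
```

```text
t 14.12 tcp_stand mm [ -0.5 -47.   88.5] F_stand [ 0.8 -1.4  2.5] w -0.4
tool x [1.    0.001 0.   ] z [-0.     0.347 -0.938] tilt deg (tool top towards +y) -20.3
joints [ 0.54  0.68 -0.4   1.65 -0.11  0.97 -1.17]
scene [(0.02, 144), (0.02, 138), (0.02, 122), (0.02, 118)]
wrist [(0.185, 112), (0.177, 114), (0.177, 110), (0.172, 116)]
top [(0.016, 98), (0.015, 102), (0.015, 100), (0.014, 104)]
```

apply_moves(
  moves=[
    [0.21,0,0,0,-0.0002,0.0027,-1],
    [0.21,0,0,0,-0.0003,0.0027,-1],
    [0.21,0,0,0,-0.0004,0.0027,-1],
    [0.21,0,0,0,-0.0005,0.0027,-1],
    [0.21,0,0,0,-0.0006,0.0027,-1],
    [0.21,0,0,0,-0.0007,0.0026,-1],
    [0.21,0,0,0,-0.0008,0.0026,-1],
    [0.21,0,0,0,-0.0009,0.0026,-1],
  ],
)

```text
clock: 14.93
tcp_pos: [0.6179, -0.1139, 0.0711]
orientation: [-2.608, -0.153, 0.041]
contact_force: [0.4, -1.5, 2.0]
grip_width: -0.0001
gripper_force: 1.0
```

```bash
python3 p.py; python3 - <<'E'
from p import *
im=grab_frame("scene"); w=grab_frame("wrist")
a=cv2.resize(im[160:270,230:350],(480,440),interpolation=cv2.INTER_CUBIC)
c=np.zeros((440,800,3),np.uint8); c[:,:480]=a; c[:240,480:]=cv2.resize(w,(320,240))
cv2.imwrite("pics/c3.png",c)
E
```

```text
t 14.93 tcp_stand mm [ -0.4 -34.2  71.1] F_stand [ 0.3 -1.5  2. ] w -0.1
tool x [1.    0.001 0.   ] z [-0.     0.505 -0.863] tilt deg (tool top towards +y) -30.4
joints [ 0.63  0.78 -0.46  1.61 -0.2   1.02 -1.07]
```

View pics/c3.png

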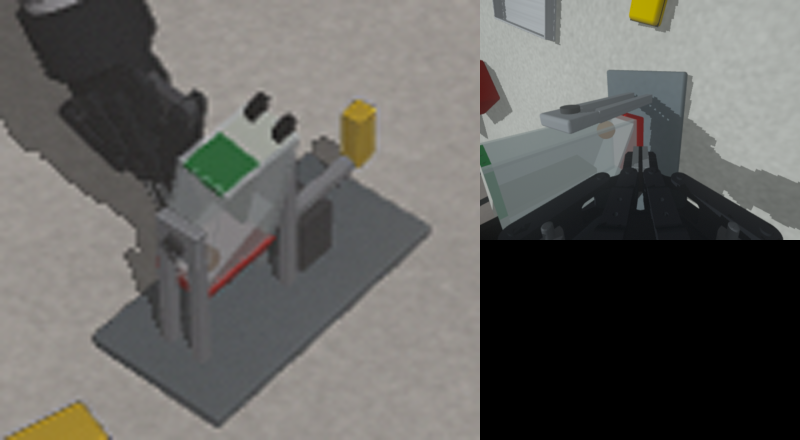

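```bash
cat > g.py <<'E'
from p import *
def rot(P,th):
    y,z=P[:,1],P[:,2]; return np.c_[P[:,0],y*np.cos(th)-z*np.sin(th),.115+y*np.sin(th)+z*np.cos(th)]
im=grab_frame("scene"); C=cam("scene"); h=cv2.cvtColor(im,cv2.COLOR_BGR2HSV)
m=((h[...,0]>50)&(h[...,0]<80)&(h[...,1]>120)).astype(np.uint8); k=comp(m,(285,200)); ys,xs=np.nonzero(k); print(k.sum(),xs.mean(),ys.mean())
o=k|False
for f,z in((2,-.051),(2,-.055)):
    P=np.array([[x,y,z] for x in(.001,.033) for y in(-.019,.019)])
    for a in range(156,184,3):
        H=hullmask(C,place(rot(P,np.radians(a)),(*S,YAW))); q=np.array(np.nonzero(H)[::-1]).mean(1); print(z,a,round((H&k).sum()/(H|k).sum(),3),q.round(1),H.sum())
E
python3 g.py
```

```text
113 285.070796460177 199.91150442477877
-0.051 156 0.375 [288.  204.3] 206
-0.051 159 0.422 [287.1 203.8] 207
-0.051 162 0.488 [286.3 202.9] 201
-0.051 165 0.547 [285.4 202.1] 198
-0.051 168 0.532 [284.5 201.6] 195
-0.051 171 0.575 [284. 201.] 180
-0.051 174 0.582 [283.1 200.4] 175
-0.051 177 0.567 [282.2 199.6] 180
-0.051 180 0.484 [281.4 199.2] 172
-0.051 183 0.403 [280.4 198.7] 169
-0.055 156 0.382 [288.2 203.7] 216
-0.055 159 0.471 [287.7 202.9] 193
-0.055 162 0.532 [286.8 202. ] 198
-0.055 165 0.601 [285.9 201.4] 188
-0.055 168 0.604 [284.9 200.5] 187
-0.055 171 0.621 [284.1 200. ] 182
-0.055 174 0.599 [283.2 199.1] 186
-0.055 177 0.51 [282.3 198.5] 180
-0.055 180 0.442 [281.4 197.9] 174
-0.055 183 0.373 [280.5 197.5] 167
```

apply_moves(
  moves=[
    [0,0,0,0,-0.0007,0.0005,-1],
    [0,0,0,0,-0.0007,0.0005,-1],
    [0,0,0,0,-0.0007,0.0005,-1],
    [0,0,0,0,-0.0007,0.0005,-1],
    [0,0,0,0,-0.0007,0.0005,-1],
    [0,0,0,0,-0.0007,0.0005,-1],
    [0,0,0,0,0,0,-1],
    [0,0,0,0,0,0,-1],
  ],
)

```text
clock: 15.75
tcp_pos: [0.6173, -0.1097, 0.0706]
orientation: [-2.612, -0.153, 0.041]
contact_force: [-0.1, -4.9, -2.6]
grip_width: 0.0
gripper_force: 2.5
```

```bash
python3 p.py; python3 g.py | head -1
```

```text
t 15.75 tcp_stand mm [ -0.5 -29.9  70.6] F_stand [-0.7 -4.9 -2.6] w 0.0
tool x [1.    0.001 0.   ] z [-0.     0.502 -0.865] tilt deg (tool top towards +y) -30.1
joints [ 0.63  0.77 -0.46  1.62 -0.2   1.01 -1.08]
109 283.651376146789 198.55045871559633
```

apply_moves(
  moves=[
    [0,0,0,0,0,0,-1],
    [0,0,0,0,0,0,-1],
    [0,0,0,0,0,-0.01,-1],
    [0,0,0,0,0,-0.01,-1],
    [0,0,0,0,0,-0.01,-1],
    [0,0,0,0,0,-0.01,-1],
    [0,0,0,0,0,-0.01,-1],
    [0,0,0,0,0,-0.01,-1],
  ],
)

```text
clock: 16.47
tcp_pos: [0.621, -0.1392, 0.1242]
orientation: [-2.61, -0.154, 0.04]
contact_force: [-0.2, 1.0, -0.8]
grip_width: -0.0002
gripper_force: 0.0
```

apply_moves(
  moves=[
    [-0.63,0,0,0,-0.0026,-0.004,-1],
    [-0.63,0,0,0,-0.0023,-0.0045,-1],
    [-0.63,0,0,0,-0.0019,-0.005,-1],
    [-0.63,0,0,0,-0.0015,-0.005,-1],
    [-0.63,0,0,0,-0.0011,-0.005,-1],
    [-0.63,0,0,0,-0.0008,-0.005,-1],
    [-0.63,0,0,0,-0.0004,-0.005,-1],
    [-0.63,0,0,0,0,-0.005,-1],
  ],
)

```text
clock: 17.13
tcp_pos: [0.6212, -0.14, 0.1648]
orientation: [3.133, 0.183, 0.003]
contact_force: [-0.6, 0.3, 0.1]
grip_width: 0.0005
gripper_force: 0.0
```

```bash
python3 p.py; python3 g.py | grep -E "^[0-9]|-0.055"; python3 - <<'E'
from p import *
im=grab_frame("scene"); w=grab_frame("wrist")
a=cv2.resize(im[160:270,230:350],(480,440),interpolation=cv2.INTER_CUBIC)
c=np.zeros((440,800,3),np.uint8); c[:,:480]=a; c[:240,480:]=cv2.resize(w,(320,240))
cv2.imwrite("pics/c4.png",c)
E
```

```text
t 17.13 tcp_stand mm [-1.000e-01 -6.050e+01  1.648e+02] F_stand [-0.5  0.4  0.1] w 0.5
tool x [1.    0.001 0.001] z [ 0.001 -0.003 -1.   ] tilt deg (tool top towards +y) 0.2
joints [ 0.33  0.49 -0.28  1.7   0.16  0.97 -1.47]
109 283.6330275229358 198.60550458715596
-0.055 156 0.275 [288.2 203.7] 216
-0.055 159 0.342 [287.7 202.9] 193
-0.055 162 0.395 [286.8 202. ] 198
-0.055 165 0.485 [285.9 201.4] 188
-0.055 168 0.583 [284.9 200.5] 187
-0.055 171 0.599 [284.1 200. ] 182
-0.055 174 0.586 [283.2 199.1] 186
-0.055 177 0.606 [282.3 198.5] 180
-0.055 180 0.59 [281.4 197.9] 174
-0.055 183 0.508 [280.5 197.5] 167
```

View pics/c4.png

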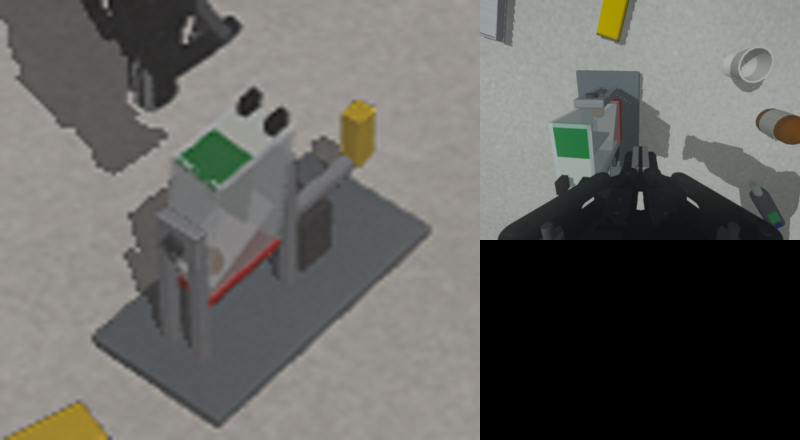

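The container is inverted (green floor up at about crop (213,158)) and the lozenge has rolled to the +x end at about (215,260). Next I mirror the pushing path to bring it back.

apply_moves(
  moves=[
    [0,0,0,0,-0.005,0.004,-1],
    [0,0,0,0,-0.005,0.004,-1],
    [0,0,0,0,-0.004,0,-1],
    [0,0,0,0,-0.003,0,-1],
    [0,0,0,0,-0.003,0,-1],
    [0,0,0,0,-0.0025,0,-1],
    [0,0,0,0,-0.0025,0,-1],
    [0,0,0,0,-0.0025,0,-1],
  ],
)

```text
clock: 17.95
tcp_pos: [0.6177, -0.1125, 0.1554]
orientation: [-3.136, -0.184, -0.0]
contact_force: [-0.3, -0.5, 0.3]
grip_width: 0.0005
gripper_force: 0.0
```

apply_moves(
  moves=[
    [0,0,0,0,-0.0031,-0.0012,-1],
    [0,0,0,0,-0.0031,-0.0012,-1],
    [0,0,0,0,-0.0031,-0.001,-1],
    [0,0,0,0,-0.0031,-0.001,-1],
    [0,0,0,0,-0.0031,-0.0006,-1],
    [0,0,0,0,-0.0031,-0.0004,-1],
    [0,0,0,0,-0.0031,-0.0004,-1],
    [0,0,0,0,-0.0031,0,-1],
  ],
)

```text
clock: 18.62
tcp_pos: [0.6147, -0.088, 0.1612]
orientation: [3.136, 0.184, 0.0]
contact_force: [0.6, -2.2, -1.0]
grip_width: -0.0002
gripper_force: 1.1
```

```bash
python3 p.py
```

```text
t 18.62 tcp_stand mm [ -0.5  -8.  161.2] F_stand [ 0.3 -2.3 -1. ] w -0.2
tool x [1.    0.001 0.   ] z [ 0. -0. -1.] tilt deg (tool top towards +y) 0.0
joints [ 0.26  0.48 -0.29  1.74  0.16  0.95 -1.55]
```

Tracking as the mirror image of the first turn, so I continue.

apply_moves(
  moves=[
    [0,0,0,0,-0.0033,0,-1],
    [0,0,0,0,-0.0033,0.0004,-1],
    [0,0,0,0,-0.0033,0.0006,-1],
    [0,0,0,0,-0.0033,0.0008,-1],
    [0,0,0,0,-0.0033,0.001,-1],
    [0,0,0,0,-0.0033,0.0013,-1],
    [0,0,0,0,-0.0033,0.0015,-1],
    [0,0,0,0,-0.0033,0.0016,-1],
  ],
)

```text
clock: 19.28
tcp_pos: [0.6117, -0.0615, 0.1538]
orientation: [3.136, 0.184, 0.001]
contact_force: [0.9, -2.8, 1.4]
grip_width: -0.0001
gripper_force: 1.3
```

apply_moves(
  moves=[
    [0,0,0,0,-0.003,0.0018,-1],
    [0,0,0,0,-0.003,0.002,-1],
    [0,0,0,0,-0.003,0.0022,-1],
    [0,0,0,0,-0.003,0.0024,-1],
    [0,0,0,0,-0.0028,0.0025,-1],
    [0,0,0,0,-0.0026,0.0027,-1],
    [0,0,0,0,-0.0025,0.0028,-1],
    [0,0,0,0,-0.0024,0.003,-1],
  ],
)

```text
clock: 19.95
tcp_pos: [0.609, -0.0392, 0.1343]
orientation: [-3.136, -0.184, -0.0]
contact_force: [0.7, -1.9, 3.0]
grip_width: -0.0003
gripper_force: 1.5
```

apply_moves(
  moves=[
    [-0.21,0,0,0,-0.0022,0.0026,-1],
    [-0.21,0,0,0,-0.002,0.0026,-1],
    [-0.21,0,0,0,-0.0018,0.0026,-1],
    [-0.21,0,0,0,-0.0016,0.0026,-1],
    [-0.21,0,0,0,-0.0016,0.0026,-1],
    [-0.21,0,0,0,-0.0016,0.0026,-1],
    [-0.21,0,0,0,-0.0015,0.0026,-1],
    [-0.21,0,0,0,-0.0015,0.0026,-1],
  ],
)

```text
clock: 20.62
tcp_pos: [0.6076, -0.0266, 0.1127]
orientation: [2.96, 0.175, 0.016]
contact_force: [0.6, -1.0, 2.9]
grip_width: -0.0004
gripper_force: 1.2
```

```bash
python3 p.py
```

```text
t 20.62 tcp_stand mm [ -0.5  53.7 112.7] F_stand [ 0.5 -1.1  2.9] w -0.4
tool x [1.    0.002 0.   ] z [ 0.001 -0.175 -0.985] tilt deg (tool top towards +y) 10.1
joints [ 0.    0.51 -0.21  1.83  0.37  0.86 -1.88]
```

apply_moves(
  moves=[
    [-0.21,0,0,0,-0.0006,0.0031,-1],
    [-0.21,0,0,0,-0.0004,0.0031,-1],
    [-0.21,0,0,0,-0.0002,0.0031,-1],
    [-0.21,0,0,0,-0.0001,0.0031,-1],
    [-0.21,0,0,0,0,0.0031,-1],
    [-0.21,0,0,0,0.0001,0.0031,-1],
    [-0.21,0,0,0,0.0002,0.0031,-1],
    [-0.21,0,0,0,0.0004,0.0031,-1],
  ],
)

```text
clock: 21.28
tcp_pos: [0.6081, -0.0316, 0.0884]
orientation: [2.786, 0.165, 0.029]
contact_force: [0.2, 0.7, 2.7]
grip_width: 0.0002
gripper_force: 1.1
```

apply_moves(
  moves=[
    [-0.21,0,0,0,0.0002,0.0027,-1],
    [-0.21,0,0,0,0.0003,0.0027,-1],
    [-0.21,0,0,0,0.0004,0.0027,-1],
    [-0.21,0,0,0,0.0005,0.0027,-1],
    [-0.21,0,0,0,0.0006,0.0027,-1],
    [-0.21,0,0,0,0.0007,0.0026,-1],
    [-0.21,0,0,0,0.0008,0.0026,-1],
    [-0.21,0,0,0,0.0009,0.0026,-1],
  ],
)

```text
clock: 21.95
tcp_pos: [0.6097, -0.0458, 0.0711]
orientation: [2.608, 0.153, 0.042]
contact_force: [-1.3, 1.5, 1.7]
grip_width: 0.0001
gripper_force: 1.0
```

```bash
python3 p.py; python3 - <<'E'
import ang; ang.run("b1",range(0,31,2))
E
```

```text
t 21.95 tcp_stand mm [-0.6 34.4 71.1] F_stand [-1.1  1.6  1.7] w 0.1
tool x [ 1.     0.002 -0.   ] z [ 0.001 -0.505 -0.863] tilt deg (tool top towards +y) 30.4
joints [-0.28  0.62 -0.02  1.88  0.71  0.9  -2.28]
scene [(0.796, 14), (0.791, 16), (0.785, 12), (0.777, 10)]
wrist [(0.83, 12), (0.817, 14), (0.794, 16), (0.773, 10)]
top [(0.834, 14), (0.828, 10), (0.825, 12), (0.8, 8)]
```

apply_moves(
  moves=[
    [0,0,0,0,0.0007,0.0004,-1],
    [0,0,0,0,0.0007,0.0004,-1],
    [0,0,0,0,0.0007,0.0004,-1],
    [0,0,0,0,0.0007,0.0004,-1],
    [0,0,0,0,0.0007,0.0004,-1],
    [0,0,0,0,0.0007,0.0004,-1],
    [0,0,0,0,0,0,-1],
    [0,0,0,0,0,0,-1],
  ],
)

```text
clock: 22.77
tcp_pos: [0.6104, -0.0495, 0.071]
orientation: [2.612, 0.154, 0.042]
contact_force: [-1.0, 7.3, -2.8]
grip_width: 0.0005
gripper_force: 2.6
```

```bash
python3 p.py; python3 - <<'E'
import ang; ang.run("b2",range(-6,25,1))
E
```

```text
t 22.77 tcp_stand mm [-0.4 30.6 71. ] F_stand [-0.2  7.4 -2.8] w 0.5
tool x [1.    0.002 0.   ] z [ 0.002 -0.502 -0.865] tilt deg (tool top towards +y) 30.1
joints [-0.28  0.61 -0.02  1.88  0.71  0.89 -2.27]
scene [(0.822, 9), (0.803, 10), (0.801, 8), (0.797, 7)]
wrist [(0.8, 7), (0.797, 6), (0.788, 8), (0.771, 9)]
top [(0.851, 7), (0.85, 8), (0.848, 5), (0.846, 9)]
```

```bash
python3 - <<'E'
from ang import *
for f,c in(("scene0","scene"),("top0","top"),("scene_b1","scene"),("scene_b2","scene"),("top_b1","top"),("top_b2","top")):
    im=cv2.imread(f"pics/{f}.png");C=cam(c)
    ys,xs=np.nonzero(comp(red(im),(286,194) if c=="scene" else (352,246)))
    l=[]
    for a in range(-6,25,3):
        h=hullmask(C,place(lidat(np.radians(a)),(*S,YAW)))
        l.append((a,*np.array(np.nonzero(h)[::-1]).mean(1).round(1).tolist()))
    print(f,len(xs),xs.mean().round(2),ys.mean().round(2)); 
    if f in("scene0","top0"): print(l)
E
```

```text
scene0 383 285.6 193.69
[(-6, 287.7, 195.1), (-3, 286.9, 194.5), (0, 285.9, 193.9), (3, 285.0, 193.4), (6, 283.9, 193.0), (9, 283.1, 192.5), (12, 282.3, 192.2), (15, 281.3, 191.9), (18, 280.3, 191.6), (21, 279.7, 191.5), (24, 278.9, 191.2)]
top0 437 352.28 245.48
[(-6, 349.9, 245.7), (-3, 351.0, 245.5), (0, 352.1, 245.4), (3, 353.2, 245.3), (6, 354.3, 245.3), (9, 355.5, 245.2), (12, 356.6, 245.1), (15, 357.7, 244.9), (18, 358.7, 244.9), (21, 359.7, 244.9), (24, 360.7, 244.8)]
scene_b1 351 282.42 191.97
scene_b2 370 283.92 192.68
top_b1 428 356.46 245.06
top_b2 441 354.81 245.33
```

apply_moves(
  moves=[
    [0,0,0,0,0.0006,0.0003,-1],
    [0,0,0,0,0.0006,0.0003,-1],
    [0,0,0,0,0.0006,0.0003,-1],
    [0,0,0,0,0,0,-1],
    [0,0,0,0,0,0,-1],
    [0,0,0,0,0,0,-1],
    [0,0,0,0,0,0,-1],
    [0,0,0,0,0,0,-1],
  ],
)

```text
clock: 23.58
tcp_pos: [0.6106, -0.0508, 0.0709]
orientation: [2.613, 0.155, 0.042]
contact_force: [-1.1, 6.4, -4.9]
grip_width: -0.0001
gripper_force: 3.1
```

```bash
cat > lc.py <<'E'
from ang import *
def f():
  for c,n,x0,k in(("scene",(285,194),285.6,-.305),("top",(353,246),352.28,.37)):
    im=grab_frame(c); ys,xs=np.nonzero(comp(red(im),n)); print(c,len(xs),xs.mean().round(2),ys.mean().round(2),"deg",round((xs.mean()-x0)/k,1))
show(); f()
E
python3 lc.py
```

```text
t 23.58 tcp_stand mm [-0.3 29.3 70.9] F_stand [-0.3  6.5 -4.9] w -0.1
tool x [1.    0.003 0.   ] z [ 0.002 -0.501 -0.865] tilt deg (tool top towards +y) 30.1
joints [-0.27  0.61 -0.02  1.88  0.71  0.89 -2.27]
scene 366 284.28 192.89 deg 4.3
top 442 353.96 245.37 deg 4.6
```

apply_moves(
  moves=[
    [0,0,0,0,0.0006,0.0003,-1],
    [0,0,0,0,0.0006,0.0003,-1],
    [0,0,0,0,0.0006,0.0003,-1],
    [0,0,0,0,0.0006,0.0003,-1],
    [0,0,0,0,0,0,-1],
    [0,0,0,0,0,0,-1],
    [0,0,0,0,0,0,-1],
    [0,0,0,0,0,0,-1],
  ],
)

```text
clock: 24.35
tcp_pos: [0.6107, -0.0514, 0.0707]
orientation: [2.615, 0.157, 0.043]
contact_force: [-3.3, 11.5, -3.8]
grip_width: -0.0001
gripper_force: 3.9
```

```bash
python3 lc.py
```

```text
t 24.35 tcp_stand mm [-0.3 28.7 70.7] F_stand [-2.  11.8 -3.8] w -0.1
tool x [1.    0.005 0.   ] z [ 0.003 -0.499 -0.866] tilt deg (tool top towards +y) 30.0
joints [-0.27  0.61 -0.02  1.88  0.71  0.89 -2.26]
scene 368 284.47 193.0 deg 3.7
top 447 353.61 245.41 deg 3.6
```

```bash
python3 - <<'E'
from p import *
im=grab_frame("scene"); w=grab_frame("wrist")
a=cv2.resize(im[150:260,230:350],(480,440),interpolation=cv2.INTER_CUBIC)
c=np.zeros((440,800,3),np.uint8); c[:,:480]=a; c[:240,480:]=cv2.resize(w,(320,240))
cv2.imwrite("pics/c5.png",c)
E
```

```text
(no output)
```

View pics/c5.png

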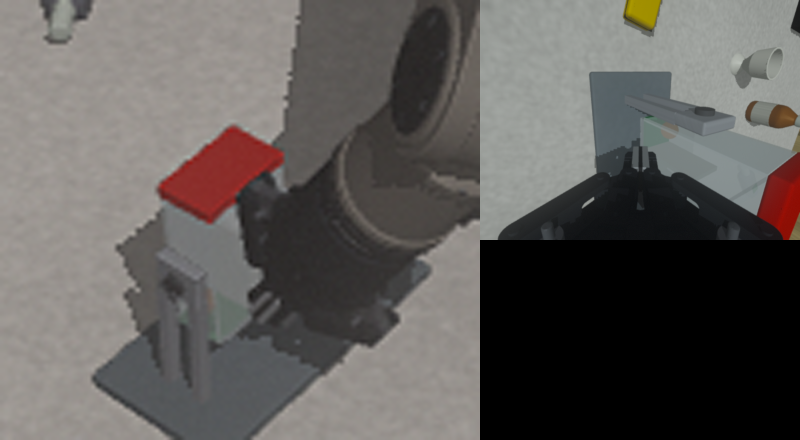

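apply_moves(
  moves=[
    [-0.7,0,0,0,0,0,-1],
    [-0.7,0,0,0,0,0,-1],
    [-0.7,0,0,0,0,0,-1],
    [-0.7,0,0,0,0,0,-1],
    [-0.5,0,0,0,0,0,-1],
    [0,0,0,0,0,0,-1],
    [0,0,0,0,0,0,-1],
    [0,0,0,0,0,0,-1],
  ],
)

```text
clock: 25.22
tcp_pos: [0.6111, -0.0553, 0.0717]
orientation: [2.268, 0.132, 0.063]
contact_force: [-0.3, 3.9, -2.6]
grip_width: -0.0001
gripper_force: 1.9
```

```bash
python3 lc.py
```

```text
t 25.22 tcp_stand mm [-0.3 24.8 71.7] F_stand [ 0.2  3.9 -2.6] w -0.1
tool x [1.    0.001 0.001] z [ 0.001 -0.765 -0.644] tilt deg (tool top towards +y) 49.9
joints [-0.49  0.74  0.1   1.86  0.89  1.07 -2.53]
scene 387 285.6 193.57 deg -0.0
top 439 352.66 245.5 deg 1.0
```

apply_moves(
  moves=[
    [0,0,0,0,0.0003,0.0004,-1],
    [0,0,0,0,0.0003,0.0004,-1],
    [0,0,0,0,0.0003,0.0004,-1],
    [0,0,0,0,0,0,-1],
    [0,0,0,0,0,0,-1],
    [0,0,0,0,0,0,-1],
    [0,0,0,0,0,0,-1],
    [0,0,0,0,0,0,-1],
  ],
)

```text
clock: 25.98
tcp_pos: [0.6112, -0.056, 0.0716]
orientation: [2.267, 0.133, 0.063]
contact_force: [-1.7, 4.6, -2.7]
grip_width: 0.0004
gripper_force: 3.0
```

```bash
python3 lc.py
```

```text
t 25.98 tcp_stand mm [-0.3 24.1 71.6] F_stand [-1.2  4.8 -2.7] w 0.4
tool x [1.    0.002 0.001] z [ 0.002 -0.765 -0.644] tilt deg (tool top towards +y) 49.9
joints [-0.49  0.74  0.1   1.86  0.9   1.07 -2.53]
scene 393 285.81 193.76 deg -0.7
top 438 352.3 245.49 deg 0.1
```

apply_moves(
  moves=[
    [0,0,0,0,0,-0.005,-1],
    [0,0,0,0,0,-0.01,-1],
    [0,0,0,0,0,-0.02,-1],
    [0,0,0,0,0,-0.02,-1],
    [0,0,0,0,0,-0.02,-1],
    [0,0,0,0,0,-0.02,-1],
    [0,0,0,0,0,-0.02,-1],
    [0,0,0,0,0,-0.02,-1],
  ],
)

```text
clock: 26.75
tcp_pos: [0.5989, 0.0457, 0.1605]
orientation: [2.264, 0.13, 0.062]
contact_force: [1.5, 0.7, 0.1]
grip_width: -0.0001
gripper_force: 0.0
```

apply_moves(
  moves=[
    [1,0,0,0,0,-0.015,-1],
    [1,0,0,0,0,-0.015,-1],
    [1,0,0,0,0,-0.015,-1],
    [1,0,0,0,0,-0.015,-1],
    [1,0,0,0,0,-0.015,0],
    [1,0,0,0,0,-0.015,0.1],
    [1,0,0,0,0,-0.015,0.1],
    [1,0,0,0,0,-0.015,0.1],
  ],
)

```text
clock: 27.42
tcp_pos: [0.5923, 0.1019, 0.2631]
orientation: [3.105, 0.183, 0.007]
contact_force: [-0.2, -0.4, -1.3]
grip_width: 0.0465
gripper_force: 0.0
```

```bash
python3 lc.py; python3 - <<'E'
from p import *
im=grab_frame("scene"); w=grab_frame("wrist")
a=cv2.resize(im[160:260,240:340],(480,480),interpolation=cv2.INTER_CUBIC)
c=np.zeros((480,800,3),np.uint8); c[:,:480]=a; c[:240,480:]=cv2.resize(w,(320,240))
cv2.imwrite("pics/c6.png",c)
E
```

```text
t 27.42 tcp_stand mm [ -0.9 183.1 263.1] F_stand [-0.3 -0.3 -1.3] w 46.5
tool x [1.    0.002 0.002] z [ 0.002 -0.031 -1.   ] tilt deg (tool top towards +y) 1.8
joints [-0.16  0.33 -0.16  1.69  0.09  1.12 -1.81]
scene 394 285.84 193.75 deg -0.8
top 437 352.28 245.46 deg 0.0
```

View pics/c6.png

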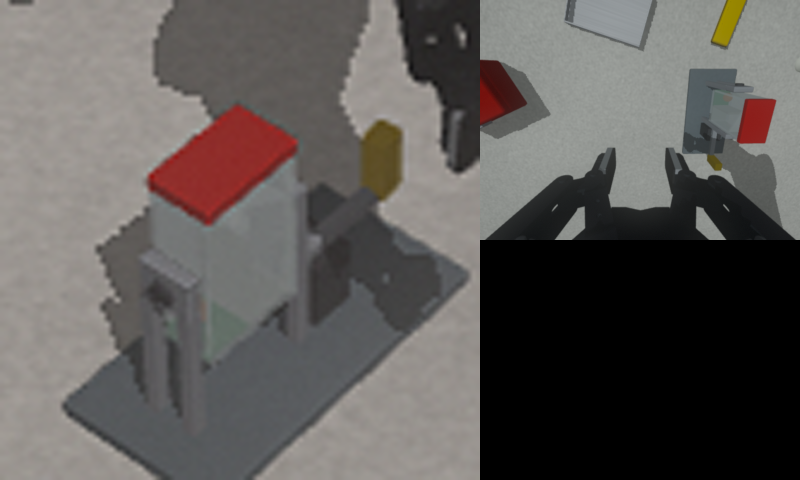

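apply_moves(
  moves=[
    [0.3,0,0,-0.0217,0.0305,0,0.1],
    [0,0,0,-0.0217,0.0305,0,0.1],
    [0,0,0,-0.0217,0.0305,0,0.1],
    [0,0,0,-0.0217,0.0305,0,0.1],
    [0,0,0,-0.0217,0.0305,0,0.1],
    [0,0,0,-0.0217,0.0305,0,0.1],
    [0,0,0,0,0,0,0.1],
    [0,0,0,0,0,0,0.1],
  ],
)

```text
clock: 28.28
tcp_pos: [0.4827, -0.0955, 0.261]
orientation: [3.131, 0.181, -0.005]
contact_force: [1.2, 0.5, -0.0]
grip_width: 0.047
gripper_force: 0.0
```

```bash
python3 p.py; python3 - <<'E'
from p import *
C=cam("scene"); P=lambda x:place(np.array([[x,0,.073]]),(*S,YAW))
im=grab_frame("scene"); h=cv2.cvtColor(im,cv2.COLOR_BGR2HSV).astype(int)
a=im.astype(int); rg=a[...,2]-a[...,0]
print("dose",proj(C,P(.02)),"store",proj(C,P(-.02)))
for x in(.02,-.02):
    u,v=np.round(proj(C,P(x))[0]).astype(int); print((rg[v-4:v+5,u-5:u+6]))
print(silhouettes("lozenge","scene")[:2] and [ (d["p"],d["extent"]) for d in silhouettes("lozenge","scene")[:2]])
E
```

```text
t 28.28 tcp_stand mm [-132.5   -0.3  261. ] F_stand [ 1.2  0.4 -0. ] w 47.0
tool x [ 1.     0.    -0.003] z [-0.003 -0.005 -1.   ] tilt deg (tool top towards +y) 0.3
joints [ 0.13  0.15 -0.07  1.94  0.02  1.05 -1.41]
dose [[281.47805451 225.6296861 ]] store [[291.70533137 216.71005137]]
[[ 1  0 -1 -1 -2  6  9 -4 -2  0  1]
 [ 0  0 -1 -1 -1  7 17 -1 -3 -2 -1]
 [ 0 -1  0 -2 -1  5 17 -3 -5 -3 -4]
 [-1 -1 -1  0 -1  1 16 -3 -3 -4 -4]
 [-3  0 -1 -1 -2  1 13 -3 -4 -4 -4]
 [-4 -1  0 -1 -1 -3 -5 -3 -5 -4 -3]
 [-4  0  1 -2  0 -2 -2 -3 -4 -5 -5]
 [-3 -1  0 -1  1 -2 -2 -2 -3 -3 -3]
 [-5 -1  0 -2 -2 -1 -4 -3 -4 -4 -3]]
[[-1 -1 -1 -2 -2 -2 -2 -3 -3 -2 -3]
 [-1 -1  0  0  0 -2 -1 -1 -3 -2 -3]
 [ 0 -1  0  1 -1 -1 -1 -1 -1 -2 -2]
 [ 0 -1  0 -1 -1 -1 -2 -2 -3 -2 -2]
 [-1 -1 -1 -1 -1 -1  0 -1 -1 -2 -2]
 [ 0  0  0 -1  1  0  0  1  0 -1 -2]
 [-1  0 -1  0 -1 -1  0 -1 -1  1 -1]
 [-1 -1  0  0  1 -2  0 -1 -1 -1  0]
 [ 0 -1  0 -1 -1  0 -1  0  1 -1 -1]]
[(0.49, [315.7, 198.5, 17.4, 28.6])]
```

Orange shows at the dose spot and nothing at the store spot, so the lozenge has landed. Next I descend and grip the knob.

apply_moves(
  moves=[
    [0,0,0,0.001,0,0.038,0.1],
    [0,0,0,0,0,0.038,0.1],
    [0,0,0,0,0,0.038,0.1],
    [0,0,0,0,0,0.038,0.1],
    [0,0,0,0,0,0.03,0.1],
    [0,0,0,0,0,0.015,0.1],
    [0,0,0,0,0,0,0.1],
    [0,0,0,0,0,0,0.1],
  ],
)

```text
clock: 29.1
tcp_pos: [0.4854, -0.0938, 0.0642]
orientation: [3.132, 0.188, -0.003]
contact_force: [0.2, -0.5, 0.8]
grip_width: 0.0471
gripper_force: 0.0
```

apply_moves(
  moves=[
    [0,0,0,0,0,0,-1],
    [0,0,0,0,0,0,-1],
    [0,0,0,0,0,0,-1],
    [0,0,0,0,0,0,-1],
    [0,0,0,0,0,0,-1],
    [0,0,0,0,0,0,-1],
    [0,0,0,0,0,0,-1],
    [0,0,0,0,0,0,-1],
  ],
)

```text
clock: 29.77
tcp_pos: [0.4866, -0.0936, 0.0665]
orientation: [3.134, 0.185, 0.005]
contact_force: [-1.6, 4.7, 3.5]
grip_width: 0.0155
gripper_force: 26.0
```

```bash
python3 p.py
```

```text
t 29.77 tcp_stand mm [-128.4    1.1   66.5] F_stand [-1.   4.9  3.5] w 15.5
tool x [1.    0.002 0.003] z [ 0.003 -0.003 -1.   ] tilt deg (tool top towards +y) 0.2
joints [ 0.12  0.42 -0.07  2.11  0.06  0.61 -1.44]
```

Push home: 24 mm, then small steps while watching the force.

apply_moves(
  moves=[
    [0,0,0,0.003,0,0,-1],
    [0,0,0,0.003,0,0,-1],
    [0,0,0,0.003,0,0,-1],
    [0,0,0,0.003,0,0,-1],
    [0,0,0,0.003,0,0,-1],
    [0,0,0,0.003,0,0,-1],
    [0,0,0,0.003,0,0,-1],
    [0,0,0,0.003,0,0,-1],
  ],
)

```text
clock: 30.43
tcp_pos: [0.5099, -0.0911, 0.0665]
orientation: [3.133, 0.184, 0.003]
contact_force: [-2.5, 4.4, 5.6]
grip_width: 0.0157
gripper_force: 26.2
```

apply_moves(
  moves=[
    [0,0,0,0.001,0,0,-1],
    [0,0,0,0,0,0,-1],
    [0,0,0,0.001,0,0,-1],
    [0,0,0,0,0,0,-1],
    [0,0,0,0,0,0,-1],
    [0,0,0,0,0,0,-1],
    [0,0,0,0,0,0,-1],
    [0,0,0,0,0,0,-1],
  ],
)

```text
clock: 31.1
tcp_pos: [0.5122, -0.0908, 0.0664]
orientation: [3.133, 0.185, 0.004]
contact_force: [-1.1, 5.9, 5.9]
grip_width: 0.0155
gripper_force: 26.3
```

```bash
python3 lc.py
```

```text
t 31.1 tcp_stand mm [-102.7    0.9   66.4] F_stand [-0.4  6.   5.9] w 15.5
tool x [1.    0.002 0.002] z [ 0.002 -0.003 -1.   ] tilt deg (tool top towards +y) 0.2
joints [ 0.11  0.45 -0.07  2.05  0.06  0.63 -1.45]
scene 396 285.83 193.74 deg -0.8
top 415 352.42 244.77 deg 0.4
```

apply_moves(
  moves=[
    [0,0,0,0.0007,0,0,-1],
    [0,0,0,0,0,0,-1],
    [0,0,0,0.0007,0,0,-1],
    [0,0,0,0,0,0,-1],
    [0,0,0,0.0006,0,0,-1],
    [0,0,0,0,0,0,-1],
    [0,0,0,0,0,0,-1],
    [0,0,0,0,0,0,-1],
  ],
)

```text
clock: 31.87
tcp_pos: [0.5124, -0.0908, 0.0663]
orientation: [3.133, 0.184, -0.001]
contact_force: [-6.7, 3.8, 11.6]
grip_width: 0.0156
gripper_force: 27.0
```

```bash
python3 p.py
```

```text
t 31.87 tcp_stand mm [-102.4    0.9   66.3] F_stand [-6.2  4.5 11.6] w 15.6
tool x [ 1.     0.002 -0.001] z [-0.001 -0.003 -1.   ] tilt deg (tool top towards +y) 0.2
joints [ 0.11  0.45 -0.07  2.05  0.06  0.64 -1.45]
```

apply_moves(
  moves=[
    [0,0,0,0,0,0,0.1],
    [0,0,0,0,0,0,0.1],
    [0,0,0,0,0,0,0.1],
    [0,0,0,0,0,-0.01,0.1],
    [0,0,0,0,0,-0.03,0.1],
    [0,0,0,0,0,-0.04,0.1],
    [0,0,0,0,0,-0.04,0.1],
    [0,0,0,0,0,-0.04,0.1],
  ],
)

```text
clock: 32.53
tcp_pos: [0.5128, -0.0917, 0.2275]
orientation: [3.132, 0.183, 0.001]
contact_force: [1.4, 0.5, 0.5]
grip_width: 0.0473
gripper_force: 0.0
```

apply_moves(
  moves=[
    [0,0,0,0.03,0,-0.025,0.1],
    [0,0,0,0.03,0,-0.025,0.1],
    [0,0,0,0.03,0,-0.025,0.1],
    [0,0,0,0.01,0,-0.025,0.1],
    [0,0,0,0,0,-0.03,0.1],
    [0,0,0,0,0,-0.03,0.1],
    [0,0,0,0,0,0,0.1],
    [0,0,0,0,0,0,0.1],
  ],
)

```text
clock: 33.2
tcp_pos: [0.6132, -0.0794, 0.3878]
orientation: [3.131, 0.183, 0.008]
contact_force: [1.1, 0.0, -0.5]
grip_width: 0.0473
gripper_force: 0.0
```

```bash
python3 l.py; python3 lc.py | tail -2; python3 - <<'E'
import cv2,numpy as np
from bench import grab_frame
a=cv2.resize(grab_frame("scene")[160:260,240:340],(480,480),interpolation=cv2.INTER_CUBIC)
b=cv2.resize(cv2.imread("pics/wl.png"),(320,240)); c=np.zeros((480,800,3),np.uint8); c[:,:480]=a; c[:240,480:]=b
cv2.imwrite("pics/c7.png",c)
E
```

```text
yellow [335.   52.9] [312, 3, 48, 100, 2373]
yellow [318.8 266.2] [314, 257, 11, 19, 189]
0 [319.3 265.5] [313.6 254.4] [325.1 277. ]
24 [319.3 280.4] [313.7 268.9] [325.  292.3]
26 [319.3 281.6] [313.7 270.1] [325.  293.6]
lid 319.8824538824539 208.57657657657657 2331 pred [319.42298762 208.74496904] 2584
t 33.25 tcp_stand mm [ -1.9   0.8 385.8] F_stand [-0.3 -0.3  0.1] w 46.8
tool x [1.    0.001 0.001] z [ 0.001 -0.005 -1.   ] tilt deg (tool top towards +y) 0.3
joints [ 0.07  0.28 -0.06  1.49  0.02  1.37 -1.45]
scene 386 285.71 193.67 deg -0.4
top 233 349.06 247.51 deg -8.7
```

View pics/c7.png

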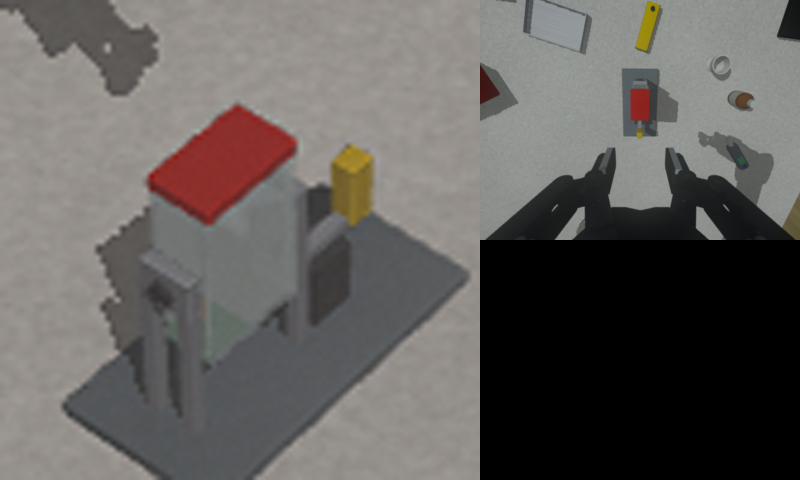

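The container is upright, the knob is home at about crop (352,185), and the lozenge shows at the green end behind the post, at about (200,308). I hand in.

```bash
python3 -c "
from bench import order
print(order.hand_in())"
```

```text
the job is handed in; nothing more can be done
None
```

I handed the job in at about 33 s, with no verdict returned: by camera and force readings the lozenge is in the green-floored half, the container is upright and the lock is home, though during the turn back the gripper's knuckle briefly leaned on the container (about 12 N) until I tilted it clear.

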